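# Tip a moulding sample onto its back and butt it against the stop

### The arm

A 7-joint arm with a two-finger parallel gripper is mounted at the origin on the work surface; the furniture and walls round the work are solid. World frame = base frame: x ahead of the robot, y to its left, z up, the work surface at z = 0. Lengths are in m, angles in rad, forces in N, time in s.
With the tool pointing down it reaches from about 0.425 to 1.025 m from the base axis. Payload 3.6 kg.
Tool frame: the origin (TCP) lies on the centre line of the jaws, within the pads' length; the fingertips stand 19 mm ahead of it and the grasp point (between the pads) is the TCP; z points along the fingers, y is the line along which they close (so a half turn about z gives the same grasp; the last joint's range is limited). The gripper opens to 85 mm and grips with 20 to 120 N. Pads are 22 mm wide; open, the fingers measure 114 mm over their backs; the gripper's body (76 mm by 85 mm) begins 54 mm behind the grasp point. The pads swing forward as they close: fully open they stand 13 mm farther back than shut.
Start: joints at [-1.407, 0.591, 0.048, 1.609, -0.033, 0.943, -0.034], TCP at [0.184, 0.701, 0.25] pointing down, gripper open.
Joint ranges: [-2.69, 2.69], [-0.47, 2.24], [-1.27, 1.36], [0.19, 2.51], [-1.53, 4.68], [0.08, 2.07], [-3.09, 3.09]. Speed limits (rad/s): [2.57, 2.57, 3.14, 3.14, 3.14, 3.14, 3.14].

### API

Orientations are given as a rotation vector (axis times angle).
In Python, from workcell import arm gives the robot as it stands.
- The arm moves only by the tool step_arm, never from a script. Its arguments are lists of equal length, an entry for each row: "jaw": the finger opening in mm, from 0 to 85.4; "linear": the shift along the tool's x, y, z in mm, a list of three; "delta_rot": the turn, a rotation vector about the tool's x, y, z in degrees, a list of three. A call has 1 to 5 rows; each row is the pose to reach, as a shift and turn from the pose commanded when the call began, along the tool's axes at that moment; what a row does not reach only later rows make up. A row lasts 1/8 s, in which the tool goes at most 62.5 mm and 10.7 degrees, less where a joint would pass 70% of its speed; a pose out of reach is approached as far as the arm can. A call with a gripper value outside its range is refused whole. The fingers move at their own pace and stop on an object; the grip force is fixed at half the most. Time passes only in rows, so rows that repeat a pose let the fingers close. It gives the time, the measured TCP pose, the force, the opening and the grip force at its end, in the units of the state.
- arm.observe(): the state, without advancing time (a new reading comes with each control period).
- arm.camera(name): name is "scene" or "top" or "wrist"; returns the picture (384x512x3 uint8, blue, green, red); there is no depth.
- arm.get_calibration(name): a dict with "fovy" (degrees; the focal length in pixels is half the picture's height over the tangent of half this angle, whatever the lens; pixels are square), "cx", "cy" (the principal point, pixels), "extrinsics" (4x4, takes a point from camera to world coordinates). Camera axes: x right, y down, z forward; pixel columns grow to the right and rows downward; lengths in m; the calibration is good to about 2 mm. A picture is of the moment at which its call begins: read the wrist's pose just before it. get_calibration takes no time and is no camera call; for the wrist camera it gives the pose at the moment of the call.
- arm.close_job(): hands the job in; it is judged then, once.
Trained networks look in the newest picture that a camera, given by its name, has taken for a name from the list of things; names that differ only in an ending like _2 or _b are one class to them, and where a whole thing is asked for, a point or a joint stands for the part that bears it (a point fixed in the world has none). Each returns a list of dicts, best first, with "confidence" (0 to 1); they miss things now and then, are a little off and sometimes report something else, mostly with a low value. They report only what shows in the picture. A call takes as long as a camera call. They do not tell look-alikes from the thing itself.
- arm.spot_in(camera, query): "box" ([centre column, centre row, width, height] as shares, 0 to 1, of the picture: columns of its width, rows of its height, round what is visible of it).
- arm.trace(camera, query): "pixels" (384x512 bool, what is visible of it) and "box" ([centre column, centre row, width, height] as shares, 0 to 1, of the picture: columns of its width, rows of its height, round what is visible of it).
The state is a dict: "t": time; "qpos": joint angles; "qd": joint speeds; "tau": joint torques, N m; "position": TCP position; "tool_rot": TCP orientation; "contact_force": force on the tool from outside, world axes, zero at the start; "ft_torque": the same for the moment, N m; "gripper_width": opening from 0.0 (shut) to 1.0 (fully open); "finger_force": force on a finger pad.
Only numpy, scipy, OpenCV 4.12 (cv2) and the standard library are available. Lean on these libraries where they do the work, as an engineer would, in place of code of your own. Each camera call takes 0.05 s, during which the arm holds its last target. There are 200 camera calls.

### The job

The moulding sample stands on its cut end on the stop board. Push it over with the fingertips so that it lies on its flat back with the wavy profile up, then push it along the board until the end that was on top sits flush, along its whole width, against the wooden stop. Do not pick it up - the end it stands on must stay down on the board - and leave the jar and the two small blocks beside the board alone.

Things in the scene. Friction and masses are not known exactly. Their poses are not given: they have to be found in the camera images.
- sample: loose wooden moulding sample, banded brown, white and yellow, about 90 g: 88 mm long (its x), 90 mm wide (y), a flat back and a wavy profile (z; 34 mm thick at y>0, 17 to 24 mm at y<0). Origin: middle of the flat back. It starts standing on a cut end, x up, z (profile side) away from the stop, up to 0.2 rad askew; finally it lies with z up and x to the stop
- sample_heel (a point): middle of the lower edge of the sample's flat back, body x = -44 mm: the edge it tips about, which must stay down on the board. A push on the profile side near the top tips it after some 20 to 25 mm of travel; then it falls flat toward the stop by itself
- sample_nose (a point): middle of the upper edge of the sample's flat back, body x = +44 mm: the end that goes against the stop once the sample lies flat
- board: plywood stop board fixed to the bench, 12 mm thick, 240 mm wide (its y), 290 mm long (its x, from -150 to +140 mm), with a 28 mm deep, 24 mm high wooden stop across its far end. Origin: on the bench under the board, x toward the stop, z up
- stop_face (a point): middle of the stop's near face where it meets the board's top (board x = 105 mm, 12 mm above the bench). The face spans 120 mm to either side along the board's y
- jar: loose yellow-brown jar with a black lid, 58 mm across, 75 mm high, beside the board, to be left alone. Origin: centre of its underside
- gilt_block: loose small gilded wooden block lying flat, 45 x 75 x 18 mm, beside the board, to be left alone. Origin: centre of its underside
- cork_block: loose cork sanding block with a red-brown top, 46 x 71 x 23 mm, beside the board, to be left alone. Origin: centre of its underside
Mind the look-alikes: they are no part of the job. What is shaped like the sample but green or orange is not meant.

How it is judged:
By the outcome, as a careful person would: the job done as asked, in the order asked, and still so for the second after the job is handed in, with the robot touching nothing.
It also fails if it takes over 42 s, if anything falls off the work surface, if the arm or the gripper's body presses on something with over 40 N, if the wrist force passes 120 N, or if a joint passes its speed limit or range.

## Working session

There is one attempt and no reset: what is moved stays moved. The work goes in short steps, Python scripts to look and compute and a tool call to move; the robot and the scene stay as the last step left them, time stands still between calls to the robot, and variables do not carry over. Pictures are saved under pics/ and viewed, at most 10 in all, crops included, and the job is handed in when it is done.

Besides the shell and the picture viewer there is one more tool, called after ">>>" in YAML: its name, and indented under it one key for each argument. step_arm: Moves the arm, as the interface text tells. Its arguments: {"type":"object","properties":{"jaw":{"type":"array"},"linear":{"type":"array"},"delta_rot":{"type":"array"}},"required":["jaw","linear","delta_rot"]}

```bash
mkdir -p pics; ls; python3 - <<'E'
from workcell import arm
import cv2,numpy as np
a=arm.camera("scene");b=arm.camera("top")
cv2.imwrite("pics/a.png",cv2.resize(np.vstack([a,b]),None,fx=.78,fy=.78))
cv2.imwrite("pics/s0.png",a);cv2.imwrite("pics/t0.png",b)
for c in("scene","top"):
  print(c,arm.get_calibration(c))
  for q in("sample","board","stop_face","jar","gilt_block","cork_block","sample_nose","sample_heel"):
    print(q,[(np.round(np.array(d["box"])*[512,384,512,384]).tolist(),round(d["confidence"],2)) for d in arm.spot_in(c,q)[:4]])
print(arm.observe())
E
```

```text
pics
scene {'fovy': 42.05189913526032, 'cx': 258.721475233373, 'cy': 183.9134283444263, 'extrinsics': array([[-0.69118926, -0.53841191,  0.48204774, -0.16230096],
       [-0.72254471,  0.52747   , -0.44688314,  0.68393742],
       [-0.01365851, -0.65718187, -0.75360828,  1.16813331],
       [ 0.        ,  0.        ,  0.        ,  1.        ]])}
sample [([246.0, 279.0, 22.0, 46.0], 0.73), ([344.0, 201.0, 21.0, 41.0], 0.56), ([207.0, 278.0, 12.0, 25.0], 0.46)]
board [([246.0, 225.0, 121.0, 66.0], 0.65)]
stop_face [([245.0, 225.0, 122.0, 66.0], 0.6)]
jar []
gilt_block []
cork_block []
sample_nose [([248.0, 283.0, 25.0, 45.0], 0.82), ([341.0, 201.0, 24.0, 38.0], 0.56), ([211.0, 276.0, 19.0, 16.0], 0.56)]
sample_heel [([246.0, 281.0, 22.0, 45.0], 0.68), ([213.0, 278.0, 13.0, 22.0], 0.6), ([343.0, 201.0, 29.0, 42.0], 0.58)]
top {'fovy': 49.85611902111015, 'cx': 255.13916053752405, 'cy': 186.2952909499703, 'extrinsics': array([[-4.01785056e-03, -9.93194820e-01,  1.16395474e-01,
         4.09395046e-01],
       [-9.99991421e-01,  4.10778876e-03,  5.32825110e-04,
         5.92395398e-02],
  
[... 929 characters left out ...]
], 0.71)]
{'t': 0.9, 'qpos': array([-1.40749487,  0.59120368,  0.04839341,  1.60848071, -0.03330823,
        0.94269865, -0.03369868]), 'qd': array([ 0.00211576,  0.00148999,  0.00020642,  0.0006283 ,  0.00012607,
       -0.00044769,  0.00173529]), 'tau': array([-1.98831717e-04, -5.48613989e+01,  1.54603165e+00, -1.98536521e+01,
        9.34522133e-03,  1.56575676e-03,  9.59560452e-06]), 'position': array([0.18413482, 0.70124159, 0.25030688]), 'tool_rot': array([4.02217801e-01, 3.11572126e+00, 2.22592468e-05]), 'contact_force': array([ 0.33853066, -0.28960764,  0.53124726]), 'ft_torque': array([ 0.01767175, -0.01395061, -0.00719532]), 'finger_force': 0.0, 'gripper_width': 1.0010503387980036}
```

View pics/a.png

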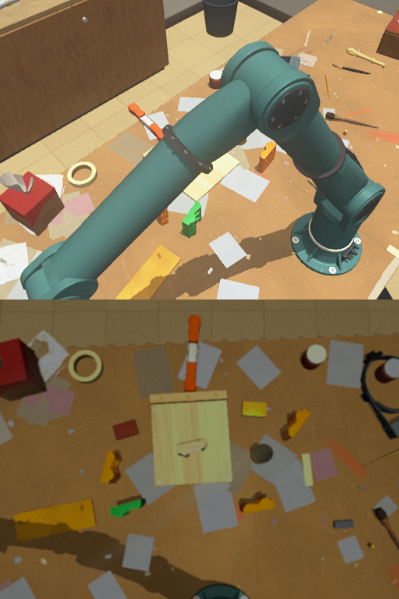

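The top view shows the board at about (244,178), with the stop at its far (upper) edge. The sample stands on it at (247,191), and the look-alikes stand off the board. I'll zoom in.

```bash
python3 - <<'E'
import cv2
b=cv2.imread("pics/t0.png")
cv2.imwrite("pics/b.png",cv2.resize(b[110:250,170:360],None,fx=4,fy=4,interpolation=cv2.INTER_CUBIC))
E
cat > h.py <<'E'
import numpy as np
from workcell import arm
def ray(cam,uv,z,C=None):
    C=C or arm.get_calibration(cam); f=192/np.tan(np.radians(C["fovy"]/2)); T=C["extrinsics"]
    uv=np.atleast_2d(uv).astype(float)
    d=np.c_[(uv[:,0]-C["cx"])/f,(uv[:,1]-C["cy"])/f,np.ones(len(uv))]@T[:3,:3].T
    return T[:3,3]+d*((z-T[2,3])/d[:,2])[:,None]
def proj(cam,P,C=None):
    C=C or arm.get_calibration(cam); f=192/np.tan(np.radians(C["fovy"]/2)); T=C["extrinsics"]
    p=(np.atleast_2d(P)-T[:3,3])@T[:3,:3]
    return np.c_[C["cx"]+f*p[:,0]/p[:,2],C["cy"]+f*p[:,1]/p[:,2]]
E
```

```text
(no output)
```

View pics/b.png

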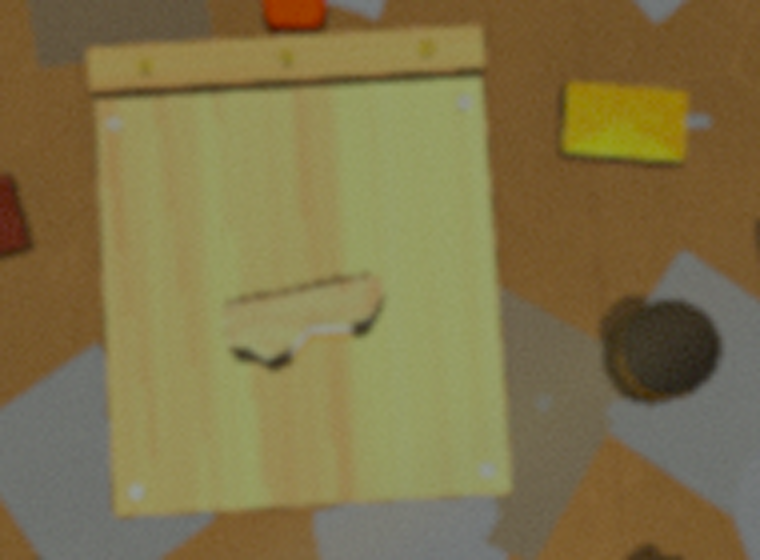

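The crop shows these points (crop px): the board's near corners at (118,516) and (511,494), the stop face from (97,93) to (483,77), and the sample's upper back edge from (226,303) to (380,275). The thick lobe is on the left (+y).

```bash
python3 - <<'E'
from h import *
f=lambda L:np.array(L)/4+[170-.375,110-.375]
near=ray("top",f([[118,516],[511,494]]),.012);st=ray("top",f([[97,93],[483,77]]),.036);back=ray("top",f([[484,28],[87,47]]),.036)
sb=ray("top",f([[226,303],[380,275]]),.1);pr=ray("top",f([[275,365],[360,332]]),.1)
for n,v in dict(near=near,stop=st,back=back,sampleback=sb,prof=pr).items(): print(n,v.round(4).tolist())
L=lambda v:np.hypot(*(v[1]-v[0])[:2])
print("widths",L(near),L(st),L(sb), "len",(st.mean(0)-near.mean(0)))
for v in(near,st,sb): d=v[0]-v[1];print("yaw deg",np.degrees(np.arctan2(-d[0],d[1])))
d=near.mean(0)-st.mean(0); print("side yaw",np.degrees(np.arctan2(d[1],d[0]))+180)
print(ray("top",[[336,200],[325,140],[162,167]],.03))
from scipy.spatial.transform import Rotation as R
print(R.from_rotvec(arm.observe()["tool_rot"]).as_matrix().round(3))
E
```

```text
near [[0.4006, 0.194, 0.012], [0.4127, -0.0407, 0.012]]
stop [[0.6528, 0.2063, 0.036], [0.6616, -0.0255, 0.036]]
back [[0.6919, -0.0265, 0.036], [0.6812, 0.2127, 0.036]]
sampleback [[0.5179, 0.1238, 0.1], [0.5331, 0.0387, 0.1]]
prof [[0.4834, 0.0967, 0.1], [0.5015, 0.0499, 0.1]]
widths 0.23506213839797244 0.2319629583541331 0.08649646904918601 len [0.25052818 0.01379351 0.024     ]
yaw deg 2.9515244654873873
yaw deg 2.18332553405057
yaw deg 10.154100007150607
side yaw 3.1513930502010794
[[ 0.49028899 -0.13166549  0.03      ]
 [ 0.63540532 -0.10904758  0.03      ]
 [ 0.57116816  0.282396    0.03      ]]
[[-0.967  0.254  0.   ]
 [ 0.254  0.967  0.   ]
 [-0.     0.    -1.   ]]
```

>>> step_arm:
  jaw: [36, 36, 36, 36, 36]
  linear:
    - [-35, -46, 0]
    - [-70, -92, 0]
    - [-104, -137, 0]
    - [-139, -182, 0]
    - [-174, -228, 0]
  delta_rot:
    - [0, 0, 0]
    - [0, 0, 0]
    - [0, 0, 0]
    - [0, 0, 0]
    - [0, 0, 0]

```text
t: 1.52
position: [0.2954, 0.435, 0.2507]
tool_rot: [0.402, 3.115, 0.002]
contact_force: [1.1, -0.2, -0.1]
gripper_width: 0.424
finger_force: 0.0
```

>>> step_arm:
  jaw: [36, 36, 36, 36, 36]
  linear:
    - [-35, -46, 0]
    - [-70, -92, 0]
    - [-104, -137, 0]
    - [-139, -182, 0]
    - [-174, -228, 0]
  delta_rot:
    - [0, 0, 0]
    - [0, 0, 0]
    - [0, 0, 0]
    - [0, 0, 0]
    - [0, 0, 0]

```text
t: 2.15
position: [0.4058, 0.1704, 0.2508]
tool_rot: [0.401, 3.114, 0.002]
contact_force: [0.5, 0.4, 0.3]
gripper_width: 0.419
finger_force: 0.0
```

>>> step_arm:
  jaw: [36, 36, 36, 36, 36]
  linear:
    - [-34, -45, 0]
    - [-68, -91, 0]
    - [-68, -91, 0]
    - [-68, -91, 0]
    - [-68, -91, 0]
  delta_rot:
    - [0, 0, -8]
    - [0, 0, -16]
    - [0, 0, -24]
    - [0, 0, -32.7]
    - [0, 0, -32.7]

```text
t: 2.78
position: [0.4478, 0.0663, 0.2505]
tool_rot: [-0.487, 3.103, 0.0]
contact_force: [1.0, 0.6, 0.7]
gripper_width: 0.415
finger_force: 0.0
```

```bash
python3 - <<'E'
from h import *; import cv2
C=arm.get_calibration("wrist");a=arm.camera("wrist");b=arm.camera("top")
cv2.imwrite("pics/c.png",np.hstack([cv2.resize(a,(480,360)),cv2.resize(b[100:250,180:310],(312,360))]))
p=arm.observe()["position"];print(p,C["extrinsics"].round(3))
print(proj("wrist",[[.5179,.1238,.1],[.5331,.0387,.1],[.4834,.0967,.1],[.5015,.0499,.1]],C)*480/512)
E
```

```text
[0.44765288 0.06659688 0.25047123] [[-0.306  0.908  0.287  0.375]
 [ 0.952  0.292  0.092  0.042]
 [-0.001  0.301 -0.954  0.374]
 [ 0.     0.     0.     1.   ]]
[[266.49480863 242.12785175]
 [194.9930958  233.54195567]
 [254.50393714 210.69725697]
 [211.32644996 213.00753743]]
```

View pics/c.png

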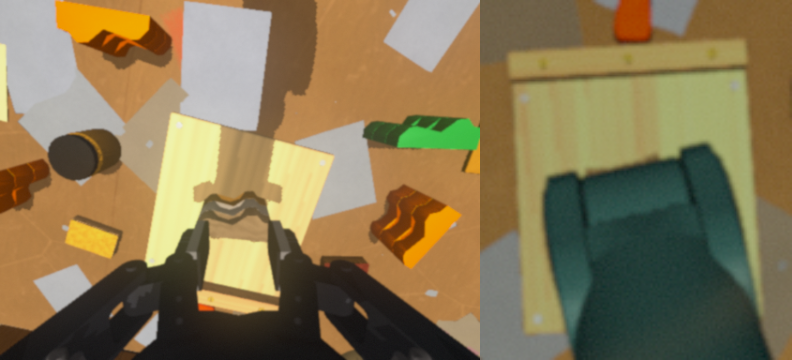

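The wrist view shows the sample's top end at about (200–270, 190–240), which matches the projection of my estimates. Descending behind its profile side.

>>> step_arm:
  jaw: [36, 36, 36, 36]
  linear:
    - [0, 0, 55]
    - [0, 0, 110]
    - [0, 0, 155]
    - [0, 0, 160]
  delta_rot:
    - [0, 0, 0]
    - [0, 0, 0]
    - [0, 0, 0]
    - [0, 0, 0]

```text
t: 3.38
position: [0.4459, 0.0665, 0.0881]
tool_rot: [0.489, -3.097, 0.001]
contact_force: [-0.6, 0.3, 0.3]
gripper_width: 0.423
finger_force: 0.0
```

>>> step_arm:
  jaw: [36, 36, 36, 36, 36]
  linear:
    - [-8, -1, 0]
    - [-16, -2, 0]
    - [-22, -3, 0]
    - [-27, -4, 0]
    - [-32, -4.5, 0]
  delta_rot:
    - [0, 0, 0]
    - [0, 0, 0]
    - [0, 0, 0]
    - [0, 0, 0]
    - [0, 0, 0]

```text
t: 4.0
position: [0.4799, 0.0721, 0.0907]
tool_rot: [-0.491, 3.102, 0.0]
contact_force: [0.2, 0.1, -0.2]
gripper_width: 0.419
finger_force: 0.0
```

```bash
python3 - <<'E'
from h import *; import cv2
a=arm.camera("wrist");b=arm.camera("top")
cv2.imwrite("pics/d.png",np.hstack([cv2.resize(a,(480,360)),cv2.resize(b[100:250,180:310],(312,360))]))
E
```

```text
(no output)
```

View pics/d.png

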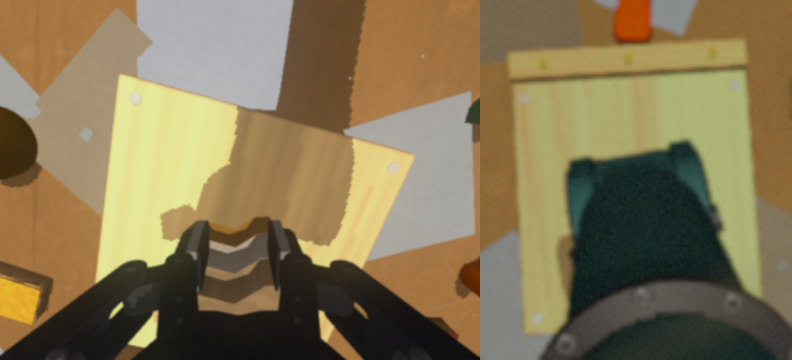

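The wrist view shows the sample still standing in front of the fingers, with its banded profile between them at about (240,250). I'll keep pushing slowly.

>>> step_arm:
  jaw: [36, 36, 36, 36, 36]
  linear:
    - [-5, -0.7, 0]
    - [-10, -1.4, 0]
    - [-14, -2, 0]
    - [-18, -2.5, 0]
    - [-22, -3, 0]
  delta_rot:
    - [0, 0, 0]
    - [0, 0, 0]
    - [0, 0, 0]
    - [0, 0, 0]
    - [0, 0, 0]

```text
t: 4.72
position: [0.5015, 0.0761, 0.0903]
tool_rot: [-0.491, 3.103, -0.0]
contact_force: [0.1, 0.1, 0.2]
gripper_width: 0.418
finger_force: 0.0
```

```bash
python3 - <<'E'
from h import *; import cv2
a=arm.camera("wrist");b=arm.camera("top")
cv2.imwrite("pics/e.png",np.hstack([cv2.resize(a,(480,360)),cv2.resize(b[100:250,180:310],(312,360))]))
E
```

```text
(no output)
```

View pics/e.png

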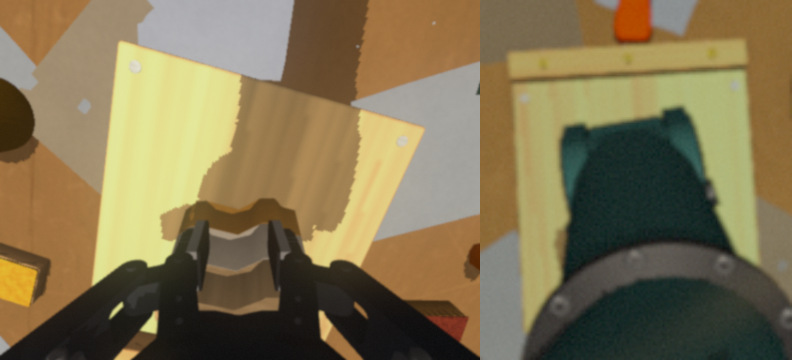

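The sample is tilting: its lower profile edge now shows behind the fingers at about (240,215). A little more.

>>> step_arm:
  jaw: [36, 36, 36, 36, 36]
  linear:
    - [-4, -0.5, 0]
    - [-8, -1, 0]
    - [-11, -1.5, 0]
    - [-11, -1.5, 0]
    - [-11, -1.5, 0]
  delta_rot:
    - [0, 0, 0]
    - [0, 0, 0]
    - [0, 0, 0]
    - [0, 0, 0]
    - [0, 0, 0]

```text
t: 5.45
position: [0.512, 0.078, 0.0903]
tool_rot: [0.491, -3.103, 0.0]
contact_force: [0.6, 0.0, 0.3]
gripper_width: 0.418
finger_force: 0.0
```

```bash
python3 - <<'E'
from h import *; import cv2
a=arm.camera("wrist");b=arm.camera("top")
cv2.imwrite("pics/f.png",np.hstack([cv2.resize(a,(480,360)),cv2.resize(b[100:250,180:310],(312,360))]))
E
```

```text
(no output)
```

View pics/f.png

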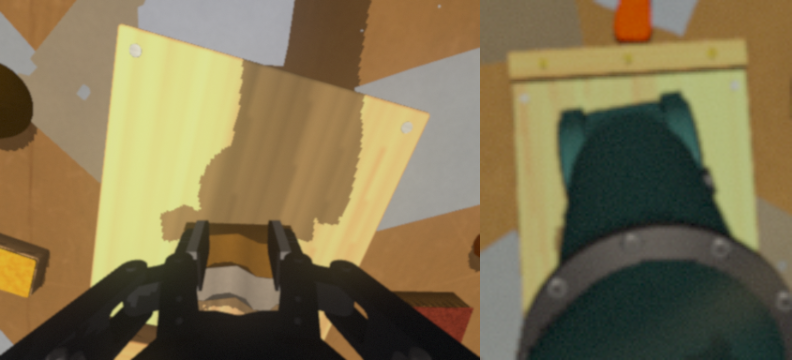

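The sample appears to have fallen flat: a straight rear edge shows at (190–300, 225). I'll raise the tool, retract and measure.

>>> step_arm:
  jaw: [36, 36, 36, 36, 36]
  linear:
    - [0, 0, -40]
    - [10, 0, -90]
    - [40, 0, -120]
    - [70, 0, -130]
    - [70, 0, -130]
  delta_rot:
    - [0, 0, 0]
    - [0, 0, 0]
    - [0, 0, 5]
    - [0, 0, 10]
    - [0, 0, 15]

```text
t: 6.18
position: [0.4429, 0.0554, 0.2211]
tool_rot: [0.076, -3.14, -0.0]
contact_force: [0.7, -0.2, 0.4]
gripper_width: 0.419
finger_force: 0.0
```

```bash
python3 - <<'E'
from h import *; import cv2
C=arm.get_calibration("wrist");a=arm.camera("wrist");b=arm.camera("top")
cv2.imwrite("pics/w1.png",a);np.save("w1.npy",C["extrinsics"])
cv2.imwrite("pics/g.png",np.hstack([cv2.resize(a,(480,360)),cv2.resize(b[100:250,180:310],(312,360))]))
r=arm.trace("wrist","sample")
for d in r: print(d["confidence"],np.round(np.array(d["box"])*[512,384,512,384]))
T=C
print(proj("wrist",[[.657+.0049*s*10*0,.091,.012] for s in(0,)]+[[.657-.049*y+0,.091+y,.012] for y in(-.12,.12)],C))
E
```

```text
0.89 [ 87.  79. 142.  51.]
0.84 [454.  91. 114.  58.]
0.75 [473. 209.  77. 106.]
0.7 [ 35. 279.  65.  90.]
0.56 [276. 273.  66.  74.]
[[271.6584789  316.46746385]
 [190.41939047 316.54305214]
 [352.94495156 316.39183146]]
```

View pics/g.png

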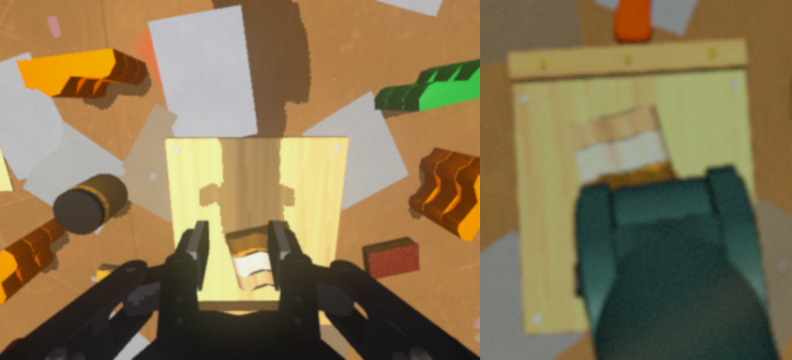

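It has fallen: the profile is up, brown at the heel end, white in the middle and tan at the nose, and it is still about 10° askew. Nose edge in the crop runs (575,125)–(653,107); heel edge in the wrist view runs (228,238)–(267,230).

```bash
python3 - <<'E'
from h import *
C=arm.get_calibration("wrist");C["extrinsics"]=np.load("w1.npy")
g=lambda L:np.c_[180+(np.array(L)[:,0]-480)/2.4,100+np.array(L)[:,1]/2.4]
print("nose",ray("top",g([[575,125],[653,107]]),.035).round(4))
print("left heel-ish corner",ray("top",g([[584,187]]),.035).round(4))
print("heel",ray("wrist",np.array([[228,238],[267,230]])*512/480,.03,C).round(4))
print("board near edge wrist",ray("wrist",np.array([[165,139],[349,138]])*512/480,.012,C).round(4))
E
```

```text
nose [[0.6059 0.1444 0.035 ]
 [0.6238 0.0667 0.035 ]]
left heel-ish corner [[0.5435 0.1351 0.035 ]]
heel [[0.5449 0.0456 0.03  ]
 [0.5301 0.0982 0.03  ]]
board near edge wrist [[ 0.4158 -0.0409  0.012 ]
 [ 0.4033  0.1956  0.012 ]]
```

>>> step_arm:
  jaw: [36, 36, 36, 36, 36]
  linear:
    - [-22, 36, 30]
    - [-22, 36, 85]
    - [-22, 36, 135]
    - [-22, 36, 170]
    - [-22, 36, 180]
  delta_rot:
    - [0, 0, 0]
    - [0, 0, 0]
    - [0, 0, 0]
    - [0, 0, 0]
    - [0, 0, 0]

```text
t: 6.95
position: [0.4648, 0.0935, 0.0381]
tool_rot: [0.084, -3.136, 0.001]
contact_force: [0.5, 0.1, -0.6]
gripper_width: 0.419
finger_force: 0.0
```

>>> step_arm:
  jaw: [36, 36, 36, 36]
  linear:
    - [0, 0, 4]
    - [0, 0, 7]
    - [-10, 0, 7]
    - [-20, 0, 7]
  delta_rot:
    - [0, 0, 0]
    - [0, 0, 0]
    - [0, 0, 0]
    - [0, 0, 0]

```text
t: 7.45
position: [0.4873, 0.0948, 0.0342]
tool_rot: [-0.082, 3.138, 0.001]
contact_force: [-0.6, 0.5, -0.1]
gripper_width: 0.416
finger_force: 0.0
```

```bash
python3 - <<'E'
from h import *; import cv2
o=arm.observe();print(o["position"],o["contact_force"])
C=arm.get_calibration("wrist");a=arm.camera("wrist");b=arm.camera("top")
cv2.imwrite("pics/i.png",np.hstack([cv2.resize(a,(480,360)),cv2.resize(b[100:250,180:310],(312,360))]))
E
```

```text
[0.4873233  0.09481534 0.0342139 ] [-0.62194484  0.47825175 -0.12347876]
```

View pics/i.png

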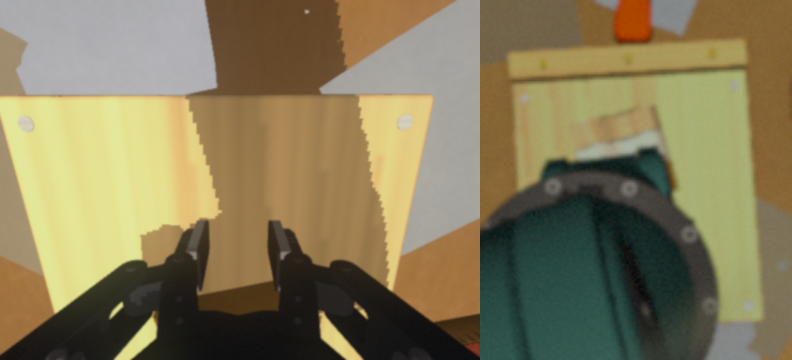

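The fingers straddle the line squarely and are low behind the heel edge, at about (200–290, 290). Pushing along the board.

>>> step_arm:
  jaw: [36, 36, 36, 36, 36]
  linear:
    - [-7, 0, 0]
    - [-14, 0, 0]
    - [-21, 0, 0]
    - [-28, 0, 0]
    - [-35, 0, 0]
  delta_rot:
    - [0, 0, 0]
    - [0, 0, 0]
    - [0, 0, 0]
    - [0, 0, 0]
    - [0, 0, 0]

```text
t: 8.18
position: [0.5209, 0.0964, 0.0332]
tool_rot: [0.082, -3.14, 0.0]
contact_force: [-0.7, -0.3, 0.1]
gripper_width: 0.42
finger_force: 0.1
```

>>> step_arm:
  jaw: [36, 36, 36, 36, 36]
  linear:
    - [-6, 0, 0]
    - [-12, 0, 0]
    - [-18, 0, 0]
    - [-23, 0, 0]
    - [-28, 0, 0]
  delta_rot:
    - [0, 0, 0]
    - [0, 0, 0]
    - [0, 0, 0]
    - [0, 0, 0]
    - [0, 0, 0]

```text
t: 8.8
position: [0.5488, 0.0978, 0.0333]
tool_rot: [0.082, -3.14, 0.0]
contact_force: [0.2, 0.3, 0.3]
gripper_width: 0.423
finger_force: 0.2
```

>>> step_arm:
  jaw: [36, 36, 36, 36]
  linear:
    - [-2, 0, 0]
    - [-4, 0, 0]
    - [-6, 0, 0]
    - [-6, 0, 0]
  delta_rot:
    - [0, 0, 0]
    - [0, 0, 0]
    - [0, 0, 0]
    - [0, 0, 0]

```text
t: 9.3
position: [0.5549, 0.0982, 0.0334]
tool_rot: [-0.082, 3.14, 0.0]
contact_force: [0.7, 0.6, 0.4]
gripper_width: 0.423
finger_force: 0.0
```

No contact force from the stop yet. Continuing slowly.

>>> step_arm:
  jaw: [36, 36, 36]
  linear:
    - [-2, 0, 0]
    - [-4, 0, 0]
    - [-4, 0, 0]
  delta_rot:
    - [0, 0, 0]
    - [0, 0, 0]
    - [0, 0, 0]

```text
t: 9.68
position: [0.559, 0.0984, 0.0333]
tool_rot: [-0.082, 3.14, 0.0]
contact_force: [-0.3, 0.7, 0.9]
gripper_width: 0.423
finger_force: 0.0
```

```bash
python3 - <<'E'
from h import *; import cv2
o=arm.observe();print(o["position"],o["contact_force"])
b=arm.camera("top")
cv2.imwrite("pics/j.png",cv2.resize(b[110:190,180:310],None,fx=6,fy=6,interpolation=cv2.INTER_CUBIC))
E
```

```text
[0.55898883 0.09836742 0.03332763] [-0.29374481  0.72981218  0.8952861 ]
```

View pics/j.png

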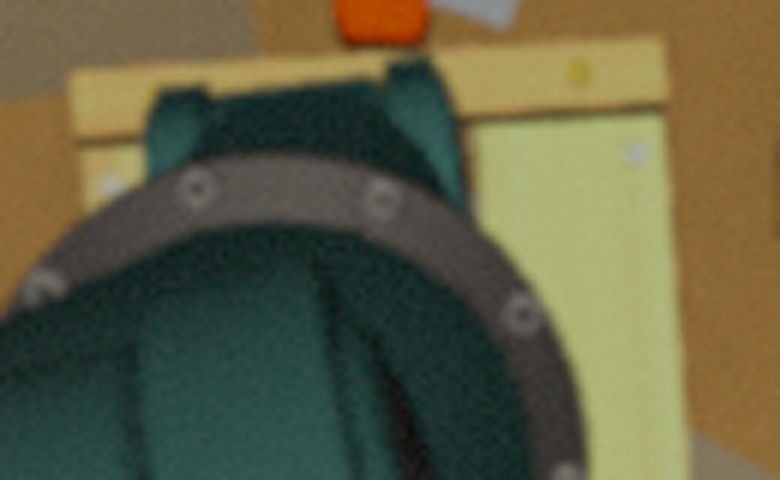

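The gripper hides the sample in the top view, with only its right edge visible at about (470,150). I'll go on to contact, using force as the guide.

>>> step_arm:
  jaw: [36, 36, 36]
  linear:
    - [-1, 0, 0]
    - [-2, 0, 0]
    - [-2, 0, 0]
  delta_rot:
    - [0, 0, 0]
    - [0, 0, 0]
    - [0, 0, 0]

```text
t: 10.1
position: [0.5607, 0.0985, 0.0333]
tool_rot: [-0.082, 3.14, 0.0]
contact_force: [-0.1, 0.4, -0.4]
gripper_width: 0.423
finger_force: 0.1
```

>>> step_arm:
  jaw: [36, 36, 36]
  linear:
    - [-1, 0, 0]
    - [-2, 0, 0]
    - [-2, 0, 0]
  delta_rot:
    - [0, 0, 0]
    - [0, 0, 0]
    - [0, 0, 0]

```text
t: 10.48
position: [0.5624, 0.0985, 0.0333]
tool_rot: [0.082, -3.14, 0.0]
contact_force: [-0.8, -0.7, -0.3]
gripper_width: 0.422
finger_force: 0.4
```

>>> step_arm:
  jaw: [36, 36, 36]
  linear:
    - [-1, 0, 0]
    - [-2, 0, 0]
    - [-2, 0, 0]
  delta_rot:
    - [0, 0, 0]
    - [0, 0, 0]
    - [0, 0, 0]

```text
t: 10.85
position: [0.5625, 0.0985, 0.0331]
tool_rot: [0.082, -3.136, 0.001]
contact_force: [-4.5, -0.0, 3.2]
gripper_width: 0.42
finger_force: 2.6
```

>>> step_arm:
  jaw: [36, 36, 36]
  linear:
    - [-1, 0, 0]
    - [-2, 0, 0]
    - [-2, 0, 0]
  delta_rot:
    - [0, 0, 0]
    - [0, 0, 0]
    - [0, 0, 0]

```text
t: 11.22
position: [0.5625, 0.0985, 0.0329]
tool_rot: [0.083, -3.132, 0.001]
contact_force: [-7.8, -0.7, 5.3]
gripper_width: 0.423
finger_force: 3.8
```

Firm contact at x = 0.5625. I'll back straight off, raise the tool and check.

>>> step_arm:
  jaw: [36, 36, 36, 36, 36]
  linear:
    - [4, 0, 0]
    - [14, 0, 0]
    - [40, 0, 0]
    - [75, 0, -40]
    - [100, -30, -100]
  delta_rot:
    - [0, 0, 0]
    - [0, 0, 0]
    - [0, 0, 0]
    - [0, 0, 0]
    - [0, 0, 0]

```text
t: 11.85
position: [0.4699, 0.0692, 0.1257]
tool_rot: [0.089, -3.139, -0.001]
contact_force: [0.9, -0.0, -0.1]
gripper_width: 0.416
finger_force: 0.0
```

>>> step_arm:
  jaw: [36, 36, 36, 36, 36]
  linear:
    - [0, 60, -20]
    - [0, 120, -40]
    - [0, 180, -40]
    - [0, 240, -40]
    - [0, 240, -40]
  delta_rot:
    - [0, 0, 0]
    - [0, 0, 0]
    - [0, 0, 0]
    - [0, 0, 0]
    - [0, 0, 0]

```text
t: 12.48
position: [0.4585, 0.3152, 0.1663]
tool_rot: [-0.098, 3.136, 0.01]
contact_force: [0.2, -1.6, 0.3]
gripper_width: 0.417
finger_force: 0.0
```

```bash
python3 - <<'E'
from h import *; import cv2
b=arm.camera("top");w=arm.camera("scene")
cv2.imwrite("pics/k.png",np.vstack([cv2.resize(b[112:176,180:310],None,fx=6,fy=6,interpolation=cv2.INTER_CUBIC),cv2.resize(w[180:260,180:378],(520,210),interpolation=cv2.INTER_CUBIC)[:, :520] if 0 else cv2.resize(w[190:230,205:335],(780,210),interpolation=cv2.INTER_CUBIC)]))
for q in("jar","gilt_block","cork_block"):
    print(q,[(np.round(np.array(d["box"])*[512,384,512,384]).tolist(),round(d["confidence"],2)) for d in arm.spot_in("top",q)[:2]])
E
```

```text
jar [([336.0, 199.0, 28.0, 25.0], 0.85)]
gilt_block [([326.0, 140.0, 34.0, 21.0], 0.77)]
cork_block [([161.0, 168.0, 32.0, 27.0], 0.89)]
```

View pics/k.png

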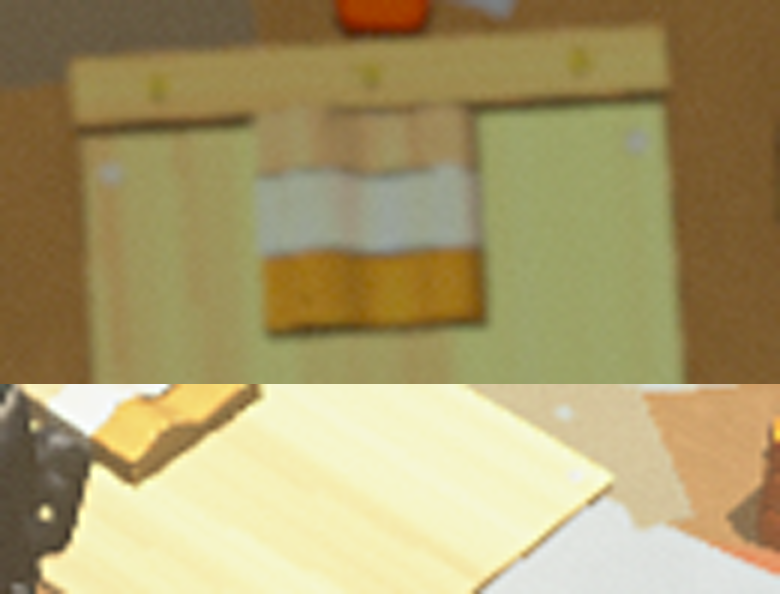

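The sample lies profile up with its nose against the stop face, (258,115)–(472,105). Its heel edge, (268,333)–(485,320), is parallel to the stop, and the jar and both blocks haven't moved. Handing in.

```bash
python3 -c "
from workcell import arm
print(arm.close_job())"
```

```text
the job is handed in; nothing more can be done
None
```

The sample was tipped onto its flat back, profile up, and pushed until its nose met the stop; the last top view shows it flush to within about half a degree, with the jar and both blocks unmoved, and the job was handed in at about 13 s.

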